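# Close a lock housing over its bolt and hold it shut for riveting

## Task

Get the lock housing ready for riveting: take the steel bolt with the narrow nose out of the wooden rack, leaving the plain keeper plate beside it and the things lying about where they are, and stand it on edge in the slot of the lower housing half, right down, nose out through the open end. Then put the cover on over the bolt and both dowels and press it down against the two spring pins until the halves meet with no gap. The program finishes while the gripper is still holding the cover pressed shut; do not let go.

Things in the scene. Friction and masses are not known exactly. Their poses are not given: they have to be found in the camera images.
- case_face (a point): Lower half of a split lock housing, aluminium, fixed on a dark steel fixture plate (156x132x10 mm). Point: middle of its flat upper joint face, 52 mm above the bench; the face is 112 (x) by 88 (y) mm. x runs along the bolt slot to its open front end, z up. A lock core lies sunk in it on the -y side, its key sticking out 36 mm beyond the rear end; side clamps reach 29 mm up.
- slot_floor (a point): Middle of the floor of the bolt slot, 20 mm below the joint face, on its x axis. Slot 16.5 mm wide, 3 mm bevels round its mouth; from x = -43 mm (solid rear wall) to +43 mm, where shoulders narrow it to 13 mm for the bolt's nose, and open through the front end at x = +56 mm. The bolt has 5 mm of play lengthwise each way, 1.25 mm at each side.
- dowel_a (a point): Tip of one of two round dowels, 8 mm thick, standing 12 mm out of the joint face, the last 2.5 mm tapered; at (x, y) = (-46, +33) mm from the middle of the face.
- dowel_b (a point): Tip of the other, equal dowel, at (x, y) = (+46, -33) mm from the middle of the face.
- spring_pin0 (a joint): One of two equal sprung steel pins, 7 mm thick, on the joint face at (-18, +28) mm (the other at (+18, -28) mm): 0 = standing 5 mm proud, 0.005 = flush. Both together begin to give at 8 N and are flush at 16 N, so a cover laid on loosely stands 5 mm open.
- bolt_center (a point): Bolt: bare steel plate standing on edge in the rack, body 76 long (x), 14 thick (y), 36 mm tall (z), about 0.25 kg. Point: centre of that body. At the foot of its +x end a nose 8 mm thick, 14 mm tall sticks out 33 mm more. In the rack its upper 20 mm are free; home in the housing its foot is on the slot floor and its upper 16 mm stand above the joint face.
- keeper_center (a point): Keeper plate: a plain bare steel plate without a nose, 56 x 14 x 36 mm (x, y, z), standing on edge in the other slot of the rack; to be left alone. The point is its centre. Bolt and keeper may stand in either slot.
- cover_center (a point): Cover (upper half), aluminium, about 0.4 kg, lying right way up on the bench: flange 112 (x) by 88 (y) by 12 mm with a solid-topped crown along the middle, 100 (x) by 42 (y) mm, flat top 34 mm above the underside. Point: centre, 17 mm above the underside, so 17 mm above the joint face when shut. Low cast ribs (3 mm) cross the flange at x = +-25 mm.
- cover: The same cover; origin at the centre of its underside. Dowel holes, 10 mm, go through the flange at (x, y) = (-46, +33) and (+46, -33) mm; underneath, the crown is hollow, 86 (x) by 20 (y) mm, 20 mm high from the underside, to go over the standing bolt. It fits equally well turned by half a turn.
- rack: Wooden rack, fixed, 100 mm (x) by 114 mm (y), 26 mm tall; origin under its centre. Two slots 17 mm wide and 16 mm deep run through along x, at y = +26 and -26 mm; the bolt's nose points along +x.
- rivet_box: Low plastic box of rivets, 152 x 107 x 65 mm, loose; a bystander. Origin under its centre.
- pliers: Red-handled pliers lying on the bench, 182 mm long, loose; a bystander. Origin about their middle, on the bench.

How it is judged:
By the outcome, as a careful person would: the job done as asked, in the order asked, and still so for the second after the job is handed in, while the arm keeps its last pose, push and grip.
It also fails if it takes over 58 s, if anything falls off the work surface, if the arm or the gripper's body presses on something with over 40 N, if the wrist force passes 120 N, or if a joint passes its speed limit or range.

## Robot

A 6-joint arm with a two-finger parallel gripper is mounted at the origin on a cart in front of the work surface, level with it; the furniture and walls round the work are solid. World frame = base frame: x ahead of the robot, y to its left, z up, the work surface at z = 0. Lengths are in m, angles in degrees, forces in N, time in s.
With the tool pointing down it reaches from about 0.25 to 0.725 m from the base axis. Payload 9.7 kg.
Tool frame: the origin (TCP) lies midway between the tips of the shut fingers; the grasp point (between the pads) lies bot.hold_point_z behind it (bot.hold_point_z is the distance from the TCP to the grasp point, in m); z points along the fingers, y is the line along which they close (so a half turn about z gives the same grasp; the last joint's range is limited). The gripper opens to 85 mm and grips with 20 to 120 N. Pads are 22 mm wide; open, the fingers measure 114 mm over their backs; the gripper's body (76 mm by 85 mm) begins 54 mm behind the grasp point. The pads swing forward as they close: fully open they stand 13 mm farther back than shut.
Start: joints at [74.141, 4.979, 10.078, 95.1, 0, 90], TCP at [0.15, 0.529, 0.231] pointing down, gripper open.
Joint ranges: [-179.16, 179.16], [-48.56, 103.87], [-65.8, 70.77], [-126.05, 130.52], [-82.76, 87.17], [-180, 180]. Speed limits (degrees/s): [127.2, 127.2, 147.25, 180, 180, 180].

## Interface

Orientations are given as [roll, pitch, yaw] about the fixed x, y, z axes, in that order (R = Rz(yaw) Ry(pitch) Rx(roll)).
In Python, from workcell import bot, camera, camera_model, ticket gives the robot as it stands.
- The arm moves only by the tool send_rows, never from a script. Its argument "targets" is text: rows parted by semicolons, each of 5 numbers parted by spaces: the shift along the tool's x, y, z in mm, then the turn about the tool's z in degrees, then the closure in counts, from 0 (fully open) to 255 (shut). A call has 1 to 20 rows; each row is the pose to reach, as a shift and turn from the pose commanded when the call began, along the tool's axes at that moment; what a row does not reach only later rows make up. A row lasts 1/8 s, in which the tool goes at most 62.5 mm and 10.7 degrees, less where a joint would pass 70% of its speed; a pose out of reach is approached as far as the arm can. A call with a gripper value outside its range is refused whole. The fingers move at their own pace and stop on an object; "newtons" is the grip in N (left out, the last holds). Time passes only in rows, so rows that repeat a pose let the fingers close. It gives the time, the measured TCP pose, the force, the opening and the grip force at its end, in the units of the state.
- bot.get_obs(): the state, without advancing time (a new reading comes with each control period).
- camera(name): name is "side" or "top" or "wrist"; returns the picture (400x640x3 uint8, blue, green, red); there is no depth.
- camera_model(name): a dict with "K" (3x3 intrinsics, pixels), "pose" (4x4, takes a point from camera to world coordinates); the wrist camera has in their place "T_tool_cam" (4x4, takes a point from camera to tool coordinates, whose origin is the TCP and whose axes are the flange's). Camera axes: x right, y down, z forward; pixel columns grow to the right and rows downward; lengths in m; the calibration is good to about 2 mm. The wrist camera is an equidistant fisheye: a pixel r from the principal point sees the ray r / f radians off the axis. A picture is of the moment at which its call begins: read the wrist's pose just before it. camera_model takes no time and is no camera call.
- ticket.job_done(): hands the job in; it is judged then, once.
The state is a dict: "time": time; "q": joint angles; "qd": joint speeds; "joint_efforts": joint torques, N m; "ee_pos": TCP position; "tcp_rot": TCP orientation; "wrist_force": force on the tool from outside, world axes, zero at the start; "torque": the same for the moment, N m; "opening": finger opening in m; "grasp_force": force on a finger pad.
Only numpy, scipy, OpenCV 4.12 (cv2) and the standard library are available. Lean on these libraries where they do the work, as an engineer would, in place of code of your own. Each camera call takes 0.05 s, during which the arm holds its last target. There are 200 camera calls.

## Working session

There is one attempt and no reset: what is moved stays moved. The work goes in short steps, Python scripts to look and compute and a tool call to move; the robot and the scene stay as the last step left them, time stands still between calls to the robot, and variables do not carry over. Pictures are saved under pics/ and viewed, at most 10 in all, crops included, and the job is handed in when it is done.

Besides the shell and the picture viewer there is one more tool, called as name(argument=value, ...), one argument or row to a line, values as JSON. send_rows: Moves the arm, as the interface text tells. Its arguments: {"type":"object","properties":{"targets":{"type":"string"},"newtons":{"type":"number"}},"required":["targets"]}

```bash
mkdir -p pics; ls; python3 - <<'E'
from workcell import bot,camera,camera_model
import cv2
o=bot.get_obs();print(o['time'],o['ee_pos'],o['tcp_rot'],o['opening'],bot.hold_point_z)
for n in ("top","side"):
    cv2.imwrite(f"pics/{n}0.png",camera(n)); m=camera_model(n);print(n,m)
print(camera_model("wrist"))
E
```

```text
pics
0.0 [0.15024495 0.52883276 0.23056132] [-1.79921058e+02 -5.23337835e-04  1.64139122e+02] 0.08535200809781267 0.0187
top {'K': array([[382.69019199,   0.        , 317.83010003],
       [  0.        , 382.69019199, 200.27904834],
       [  0.        ,   0.        ,   1.        ]]), 'pose': array([[ 5.92980517e-02, -9.75091978e-01,  2.13727340e-01,
         3.41640459e-01],
       [-9.98239895e-01, -5.77248969e-02,  1.35995561e-02,
         6.53849835e-02],
       [-9.23429357e-04, -2.14157585e-01, -9.76798688e-01,
         1.01501582e+00],
       [ 0.00000000e+00,  0.00000000e+00,  0.00000000e+00,
         1.00000000e+00]])}
side {'K': array([[384.94186067,   0.        , 318.91045603],
       [  0.        , 384.94186067, 198.74100168],
       [  0.        ,   0.        ,   1.        ]]), 'pose': array([[-0.9704406 , -0.14944233,  0.18950468,  0.33307834],
       [-0.24123274,  0.57723153, -0.78013494,  0.89124076],
       [ 0.00719711, -0.80278936, -0.59621929,  0.70878401],
       [ 0.        ,  0.        ,  0.        ,  1.        ]])}
{'K': array([[309.70691629,   0.        , 322.19996778],
       [  0.        , 309.70691629, 200.10606967],
       [  0.        ,   0.        ,   1.        ]]), 'T_tool_cam': array([[-1.00144881e-03, -9.52224829e-01, -3.05396255e-01,
         7.83636177e-02],
       [ 9.99999428e-01, -8.38742623e-04, -6.63978963e-04,
        -3.42780367e-04],
       [ 3.76108399e-04, -3.05396745e-01,  9.52225124e-01,
        -1.43362339e-01],
       [ 0.00000000e+00,  0.00000000e+00,  0.00000000e+00,
         1.00000000e+00]])}
```

View pics/top0.png

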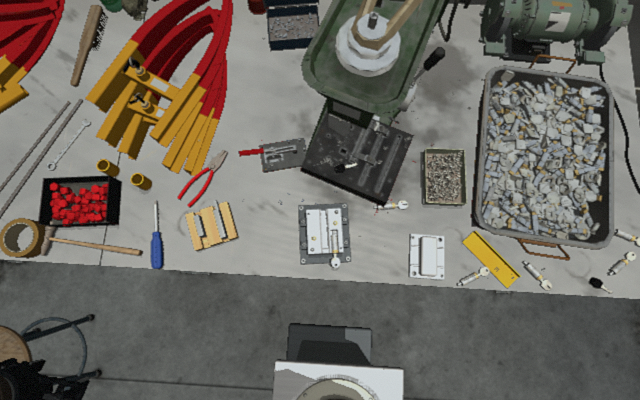

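View pics/side0.png

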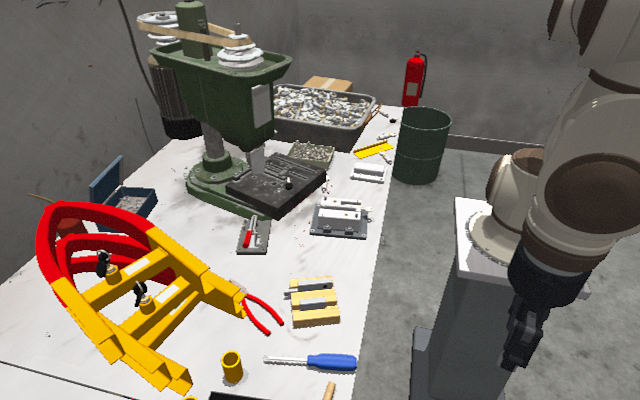

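```bash
cat > h.py <<'E'
import numpy as np,cv2
from workcell import bot,camera,camera_model
from scipy.spatial.transform import Rotation as R
def toolT():
    o=bot.get_obs();T=np.eye(4);T[:3,:3]=R.from_euler('xyz',o['tcp_rot'],degrees=True).as_matrix();T[:3,3]=o['ee_pos'];return T
def ray(name,px,T=None):
    m=camera_model(name);K=m['K'];u=(np.array(px,float)-K[:2,2])/K[0,0]
    if name=='wrist':
        P=T@m['T_tool_cam'];r=np.hypot(*u);d=np.r_[u/max(r,1e-9)*np.sin(r),np.cos(r)]
    else: P=m['pose'];d=np.r_[u,1]
    return P[:3,3],P[:3,:3]@d
def at(name,px,z,T=None):
    p,d=ray(name,px,T);return p+d*(z-p[2])/d[2]
def proj(w,T):
    m=camera_model('wrist');P=np.linalg.inv(T@m['T_tool_cam']);c=P[:3,:3]@w+P[:3,3]
    th=np.arctan2(np.hypot(c[0],c[1]),c[2]);return m['K'][:2,2]+m['K'][0,0]*th*c[:2]/np.hypot(c[0],c[1])
E
python3 - <<'E'
import cv2,numpy as np
from h import at
t=cv2.imread('pics/top0.png');s=cv2.imread('pics/side0.png')
f=lambda i,x,y,w,h,k:cv2.resize(i[y:y+h,x:x+w],None,fx=k,fy=k,interpolation=cv2.INTER_CUBIC)
a=np.hstack([f(t,175,190,80,60,5),f(t,290,195,80,60,5)])
b=np.hstack([f(t,390,220,80,60,5),f(s,275,265,80,60,5)])
cv2.imwrite('pics/c1.png',np.vstack([a,b]))
for n,p,z in(("rack",(212,225),.036),("house",(325,232),.05),("cover",(427,256),.02)):print(n,at('top',p,z).round(3))
E
```

```text
rack [0.474 0.348 0.036]
house [0.472 0.056 0.05 ]
cover [ 0.429 -0.211  0.02 ]
```

View pics/c1.png

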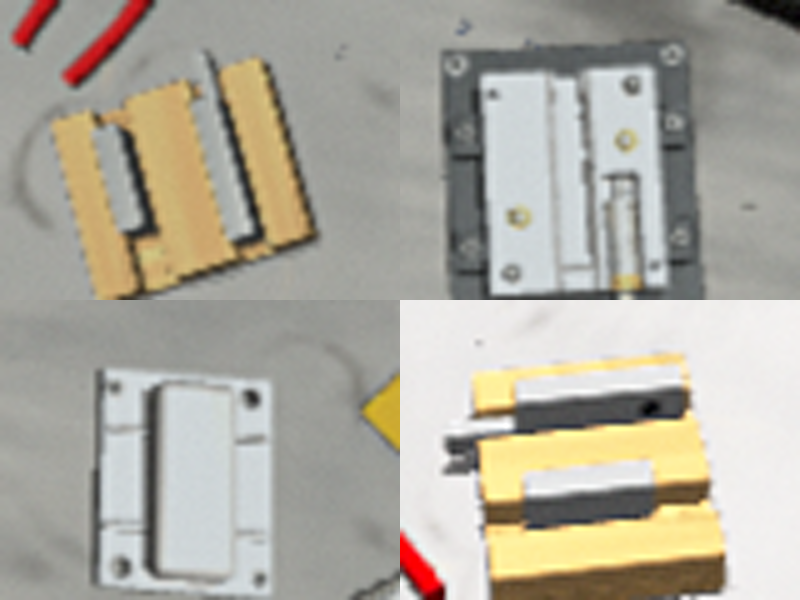

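send_rows(
  targets="-60 -17 5 -6 60;-120 -34 10 -12 100;-180 -51 15 -18 135;-240 -68 20 -24 135;-300 -85 25 -30 135;-360 -102 30 -34 135;-370 -105 30 -34 135;-370 -105 30 -34 135;-370 -105 30 -34 135;-370 -105 30 -34 135",
)

```text
time: 1.35
ee_pos: [0.4766, 0.3279, 0.2016]
tcp_rot: [180.0, 0.0, -161.8]
wrist_force: [0.6, -0.3, 0.0]
opening: 0.0402
grasp_force: 0.0
```

```bash
python3 - <<'E'
from h import *
T=toolT();np.save('T1.npy',T);i=camera('wrist');cv2.imwrite('pics/w1.png',i);o=bot.get_obs();print(o['time'],o['ee_pos'],o['tcp_rot'],o['opening'],o['wrist_force'],o['q'])
E
```

```text
1.4 [0.47664019 0.32781167 0.201606  ] [ 1.79988276e+02  1.98014095e-02 -1.61765283e+02] 0.04012846752554847 [ 0.15652941 -0.02926405 -0.10614724] [3.45156339e+01 8.37831029e+00 1.05007965e+01 9.21001922e+01
 5.70216527e-03 1.62809164e+01]
```

View pics/w1.png

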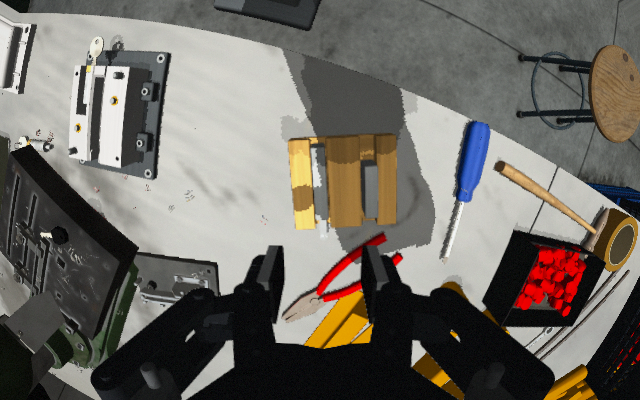

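```bash
python3 - <<'E'
from h import *
T=np.load('T1.npy');i=cv2.imread('pics/w1.png')
c=cv2.resize(i[130:245,280:410],None,fx=6,fy=5,interpolation=cv2.INTER_CUBIC)
c=cv2.convertScaleAbs(cv2.resize(i[130:245,280:410],None,fx=5,fy=5,interpolation=cv2.INTER_CUBIC),alpha=1.3,beta=10)
cv2.imwrite('pics/c2.png',c)
print(at('wrist',(319,178),.046,T),at('wrist',(118,115),.052,T), T[:3,3])
E
```

```text
[0.47223889 0.32279305 0.046     ] [0.46819687 0.09075042 0.052     ] [0.47655306 0.32789976 0.20163178]
```

View pics/c2.png

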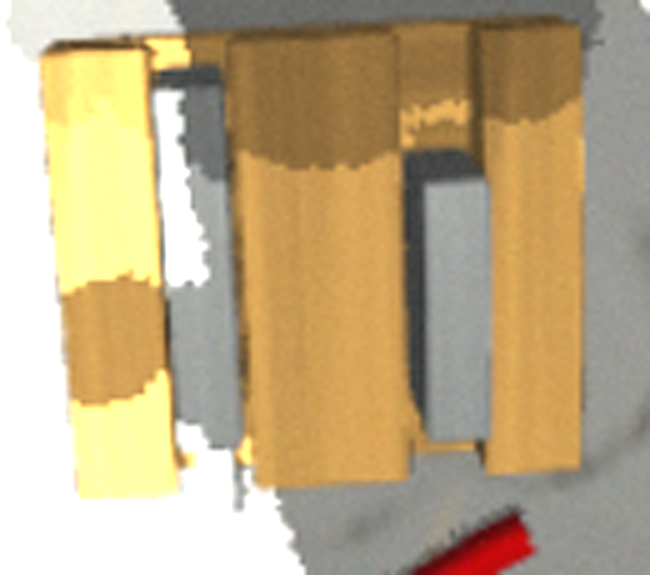

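```bash
python3 - <<'E'
from h import *
T=np.load('T1.npy')
f=lambda x,y,z=.046:at('wrist',(280+x/5,130+y/5),z,T)
a,b=f(187,84),f(208,445);d=b-a;print(a,b,np.linalg.norm(d),np.degrees(np.arctan2(d[1],d[0])),(a+b)/2)
w=f(153,85)-f(222,85);print(np.linalg.norm(w))
# keeper, rack edges
a2,b2=f(457,180),f(459,440);d2=b2-a2;print('k',np.linalg.norm(d2),np.degrees(np.arctan2(d2[1],d2[0])))
r1,r2=f(42,48,.026),f(78,497,.026);d=r2-r1;print('rackL',np.linalg.norm(d),np.degrees(np.arctan2(d[1],d[0])))
s1,s2=f(580,22,.026),f(580,468,.026);d=s2-s1;print('rackR',np.linalg.norm(d),np.degrees(np.arctan2(d[1],d[0])),(r1+r2+s1+s2)/4)
t=np.linalg.inv(T)@np.r_[(f(187,84)+f(208,445))/2,1];print('tool',t*1000)
E
```

```text
[0.44300896 0.3116375  0.046     ] [0.51286207 0.33882393 0.046     ] 0.07495704391717946 21.265705151464154 [0.47793552 0.32523072 0.046     ]
0.013390637200250138
k 0.055195883536742804 21.277180085427567
rackL 0.1003586381757328 21.100274819005406
rackR 0.10036472376024613 21.841315623438863 [0.47383772 0.35194193 0.026     ]
tool [-4.23112264e-01 -3.00180146e+00  1.55631286e+02  1.00000000e+03]
```

send_rows(
  targets="0 -3 50 -3 135;0 -3 100 -3 135;0 -3 140 -3 135;0 -3 158 -3 135;0 -3 166 -3 135;0 -3 170 -3 135;0 -3 170 -3 135;0 -3 170 -3 170;0 -3 170 -3 255;0 -3 170 -3 255;0 -3 170 -3 255;0 -3 170 -3 255;0 -3 170 -3 255;0 -3 170 -3 255",
  newtons=70,
)

```text
time: 3.15
ee_pos: [0.4788, 0.3244, 0.0321]
tcp_rot: [180.0, 0.1, -158.9]
wrist_force: [-1.6, 0.3, 6.0]
opening: 0.0121
grasp_force: 68.8
```

```bash
python3 - <<'E'
from h import *
f=lambda x,y,z=.052:at('top',(290+(x-400)/5,195+y/5),z)
a,b,c,d=f(483,72),f(655,65),f(662,290),f(490,295)
for p,q in((d,a),(c,b)):v=a-d if p is d else b-c;print(np.linalg.norm(v),np.degrees(np.arctan2(v[1],v[0])))
print((a+b+c+d)/4, np.linalg.norm(a-b))
print('dowels',f(632,85,.064),f(512,272,.064))
f=lambda x,y,z:at('top',(390+x/5,220+(y-300)/5),z)
a,b,c,d=f(103,370,.012),f(270,382,.012),f(272,595,.012),f(97,585,.012)
for v in(a-d,b-c):print('cov',np.linalg.norm(v),np.degrees(np.arctan2(v[1],v[0])))
print((a+b+c+d)/4)
e,g=f(196,384,.034),f(195,578,.034);v=e-g;print('crown',(e+g)/2,np.linalg.norm(v),np.degrees(np.arctan2(v[1],v[0])))
E
```

```text
0.11360420631379721 5.524643740828262
0.11470728046889495 4.405336442591625
[0.47433336 0.05725044 0.052     ] 0.08828087311819201
dowels [0.52223032 0.02998295 0.064     ] [0.42471429 0.08466002 0.064     ]
cov 0.1113277778268657 -1.156410674663067
cov 0.10987178993852026 -0.10410585382657377
[ 0.42896969 -0.21297337  0.012     ]
crown [ 0.42825136 -0.21196916  0.034     ] 0.09807936790878789 -0.4590372678672419
```

send_rows(
  targets="0 0 -10 0 255;0 0 -30 0 255;0 0 -70 0 255;0 0 -115 0 255;20 -50 -145 5 255;40 -100 -165 10 255;60 -150 -170 15 255;66 -173 -170 16 255;66 -173 -170 16 255;66 -173 -170 16 255",
)

```text
time: 4.4
ee_pos: [0.4792, 0.1394, 0.2013]
tcp_rot: [180.0, -0.0, -174.8]
wrist_force: [-0.4, 0.1, -2.1]
opening: 0.0119
grasp_force: 68.9
```

```bash
python3 - <<'E'
from h import *
T=toolT();np.save('T2.npy',T);i=camera('wrist');cv2.imwrite('pics/w2raw.png',i)
o=bot.get_obs();print(o['time'],o['ee_pos'],o['tcp_rot'],o['opening'],o['wrist_force'],o['qd'].round(2) if hasattr(o['qd'],'round') else o['qd'])
c=proj(np.r_[.474,.057,.052],T);print(c)
x,y=int(c[0])-75,int(c[1])-65;x=max(x,0);y=max(y,0);print(x,y)
z=cv2.resize(i[y:y+130,x:x+150],None,fx=4,fy=4,interpolation=cv2.INTER_CUBIC)
s=cv2.resize(i,(320,200));s=cv2.resize(i[150:400,220:420],(200,250))
out=np.zeros((520,800,3),np.uint8);out[:z.shape[0],:z.shape[1]]=z;out[:250,600:]=s
cv2.imwrite('pics/w2.png',out)
E
```

```text
4.45 [0.47916926 0.13964545 0.20116772] [ 1.79990480e+02 -2.43061688e-02 -1.74806294e+02] 0.011675612187326751 [ 0.98219665 -0.48537922 -1.46572626] [ 0.48  0.19 -0.03  0.06 -0.16 -0.12]
[240.26383149 173.38693709]
165 108
```

View pics/w2.png

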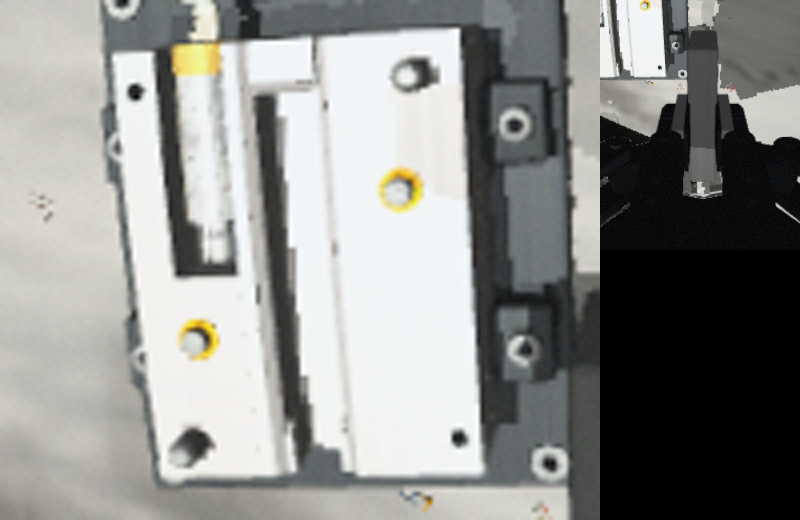

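```bash
cat >fit.py <<'E'
from h import *
def rigid(M,W):
    M=np.array(M);W=np.array(W)[:,:2];m=M.mean(0);w=W.mean(0);A=(M-m);B=(W-w)
    th=np.arctan2((A[:,0]*B[:,1]-A[:,1]*B[:,0]).sum(),(A*B).sum());c,s=np.cos(th),np.sin(th);Rm=np.array([[c,-s],[s,c]])
    t=w-Rm@m;return np.degrees(th),t,(W-(M@Rm.T+t))*1000
E
python3 - <<'E'
from fit import *
T=np.load('T2.npy');f=lambda x,y,z:at('wrist',(165+x/4,108+y/4),z,T)
L=[((-.046,.033),(407,75),.064),((.046,-.033),(184,455),.064),((-.018,.028),(398,190),.057),((.018,-.028),(194,343),.057),
((-.056,-.044),(113,52),.052),((-.056,.044),(461,28),.052),((.056,.044),(485,475),.052)]
th,t,r=rigid([l[0] for l in L],[f(*l[1],l[2]) for l in L]);print(th,t);print(r.round(1))
th,t,r=rigid([l[0] for l in L[:4]],[f(*l[1],l[2]) for l in L[:4]]);print(th,t);print(r.round(1))
for a,b in(((250,97),(283,440)),((318,90),(347,440))):
    v=f(*b,.052)-f(*a,.052);print(np.degrees(np.arctan2(v[1],v[0])))
E
```

```text
6.412465135257958 [0.47481354 0.0560345 ]
[[-0.1 -0.2]
 [-0.4  0.6]
 [-0.3 -0.2]
 [ 0.1 -0.1]
 [-0.3 -0.4]
 [ 0.1  0.1]
 [ 0.8  0.1]]
6.711443117835472 [0.47463603 0.05608887]
[[ 0.3  0. ]
 [-0.4  0.3]
 [-0.  -0.1]
 [ 0.1 -0.2]]
6.391788192337858
6.3702115935170776
```

send_rows(
  targets="4 -30 20 -1 255;8 -60 50 -1.2 255;12 -83 80 -1.2 255;12 -83 100 -1.2 255;12 -83 112 -1.2 255;12 -83 112 -1.2 255;12 -83 112 -1.2 255;12 -83 112 -1.2 255",
)

```text
time: 5.45
ee_pos: [0.4753, 0.0555, 0.0901]
tcp_rot: [180.0, 0.1, -173.6]
wrist_force: [0.1, -0.8, -2.6]
opening: 0.0119
grasp_force: 69.0
```

```bash
python3 - <<'E'
from h import *
T=toolT();np.save('T3.npy',T);i=camera('wrist');cv2.imwrite('pics/w3raw.png',i)
o=bot.get_obs();print(o['time'],o['ee_pos'],o['tcp_rot'],o['wrist_force'])
z=cv2.convertScaleAbs(cv2.resize(i[30:330,220:420],None,fx=3,fy=2,interpolation=cv2.INTER_CUBIC),alpha=1)
z=cv2.resize(i[80:320,220:420],None,fx=2.5,fy=2.5,interpolation=cv2.INTER_CUBIC)
cv2.imwrite('pics/w3.png',z)
d=np.linalg.inv(T)@np.r_[.4748,.0560,.0541,1];print(d*1000)
E
```

```text
5.5 [0.47519019 0.05541302 0.09002635] [ 1.79999641e+02  6.56494318e-02 -1.73641363e+02] [-0.20082782  0.73119278 -2.72408764]
[4.37210252e-01 5.51490815e-01 3.60238140e+01 1.00000000e+03]
```

View pics/w3.png

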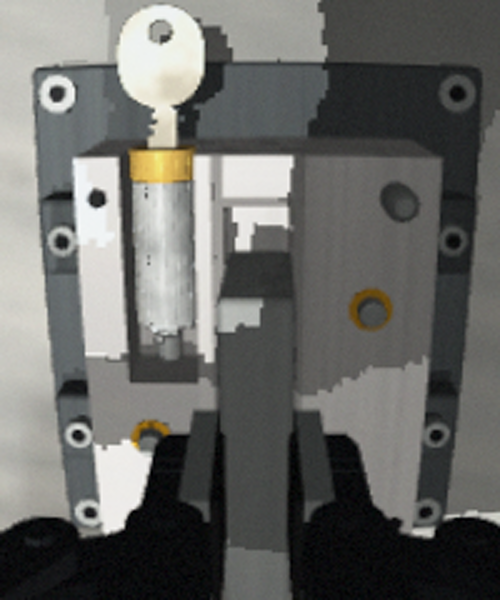

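send_rows(
  targets="0 0.5 8 0 255;0 0.5 14 0 255;0 0.5 18 0 255;0 0.5 22 0 255;0 0.5 26 0 255;0 0.5 30 0 255;0 0.5 33 0 255;0 0.5 34 0 255;0 0.5 34 0 255",
)

```text
time: 6.62
ee_pos: [0.4747, 0.0557, 0.0553]
tcp_rot: [180.0, 0.0, -173.7]
wrist_force: [-0.1, -1.1, -2.4]
opening: 0.0118
grasp_force: 69.0
```

send_rows(
  targets="0 0 1 0 255;0 0 1.5 0 255;0 0 2 0 255;0 0 2 0 255",
)

```text
time: 7.12
ee_pos: [0.4748, 0.0557, 0.0541]
tcp_rot: [180.0, 0.0, -173.7]
wrist_force: [-2.3, 0.0, 5.8]
opening: 0.0117
grasp_force: 70.1
```

send_rows(
  targets="0 0 0 0 200;0 0 0 0 160;0 0 0 0 135;0 0 -3 0 135;0 0 -20 0 135;0 0 -60 0 100;0 0 -100 0 60;0 0 -140 0 40;0 0 -140 0 40;0 0 -140 0 40",
)

```text
time: 8.38
ee_pos: [0.4747, 0.0557, 0.1936]
tcp_rot: [-180.0, 0.0, -173.7]
wrist_force: [-0.0, 0.3, -0.4]
opening: 0.0721
grasp_force: 0.0
```

```bash
python3 - <<'E'
from h import *
T=toolT();np.save('T4.npy',T);i=camera('wrist');cv2.imwrite('pics/w4raw.png',i)
o=bot.get_obs();print(o['time'],o['ee_pos'],o['tcp_rot'],o['opening'],o['wrist_force'])
c=proj(np.r_[.4748,.056,.052],T);print(c);x,y=int(c[0])-75,int(c[1])-65;print(x,y)
cv2.imwrite('pics/w4.png',cv2.resize(i[y:y+130,x:x+150],None,fx=4.5,fy=4.5,interpolation=cv2.INTER_CUBIC))
E
```

```text
8.425 [0.47443259 0.05565911 0.19282006] [-1.79998843e+02 -4.72391976e-02 -1.73657661e+02] 0.07187138936603867 [-0.30915092 -0.85696994 -1.00733702]
[322.96174401 187.31133317]
247 122
```

View pics/w4.png

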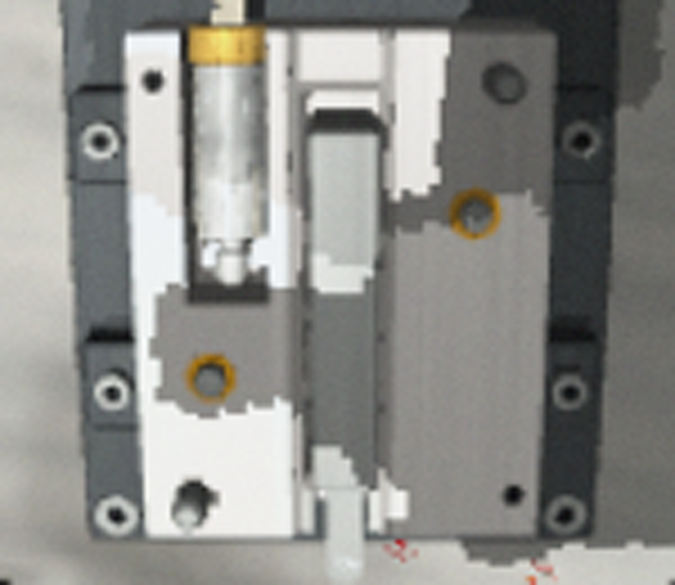

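```bash
python3 - <<'E'
from fit import *
T=np.load('T4.npy');f=lambda x,y,z:at('wrist',(247+x/4.5,122+y/4.5),z,T)
L=[((-.046,.033),(507,84),.064),((.046,-.033),(188,513),.064),((-.018,.028),(476,213),.057),((.018,-.028),(209,378),.057),
((-.056,-.044),(127,33),.052),((-.056,.044),(555,35),.052),((.056,.044),(540,538),.052),((.056,-.044),(147,538),.052)]
th,t,r=rigid([l[0] for l in L],[f(*l[1],l[2]) for l in L]);print(th,t);print(r.round(1))
b=f(345,128,.068),f(345,486,.068);v=b[1]-b[0];print('bolt',np.linalg.norm(v),np.degrees(np.arctan2(v[1],v[0])),(b[0]+b[1])/2)
E
```

```text
6.411706392866338 [0.47497622 0.05591642]
[[-0.4 -0.4]
 [-0.7 -0.2]
 [-0.8 -0.4]
 [-1.1 -0.3]
 [ 0.   0.2]
 [ 0.6 -0. ]
 [ 1.2  1.2]
 [ 1.1 -0.1]]
bolt 0.07524489640527295 6.362278271973392 [0.47443526 0.05657113 0.068     ]
```

send_rows(
  targets="15 -52 0 2 40;30 -104 0 4 40;45 -156 0 6 40;60 -208 0 6.8 40;76 -261 0 6.8 40;76 -261 0 6.8 40;76 -261 0 6.8 40;76 -261 0 6.8 40",
)

```text
time: 9.43
ee_pos: [0.4282, -0.211, 0.193]
tcp_rot: [180.0, -0.0, 179.6]
wrist_force: [0.1, 0.5, -1.3]
opening: 0.072
grasp_force: 0.0
```

```bash
python3 - <<'E'
from h import *
T=toolT();np.save('T5.npy',T);i=camera('wrist');cv2.imwrite('pics/w5raw.png',i)
o=bot.get_obs();print(o['time'],o['ee_pos'],o['tcp_rot'],o['opening'],o['wrist_force'])
c=proj(np.r_[.4285,-.2125,.012],T);print(c);x,y=int(c[0])-65,int(c[1])-60;print(x,y)
cv2.imwrite('pics/w5.png',cv2.resize(i[y:y+120,x:x+130],None,fx=5,fy=5,interpolation=cv2.INTER_CUBIC))
E
```

```text
9.475 [ 0.42823732 -0.21098978  0.19313454] [ 1.79985286e+02 -1.55667247e-02  1.79645060e+02] 0.0719858648505005 [0.10607209 0.91178018 0.75173268]
[321.21799496 177.9136807 ]
256 117
```

View pics/w5.png

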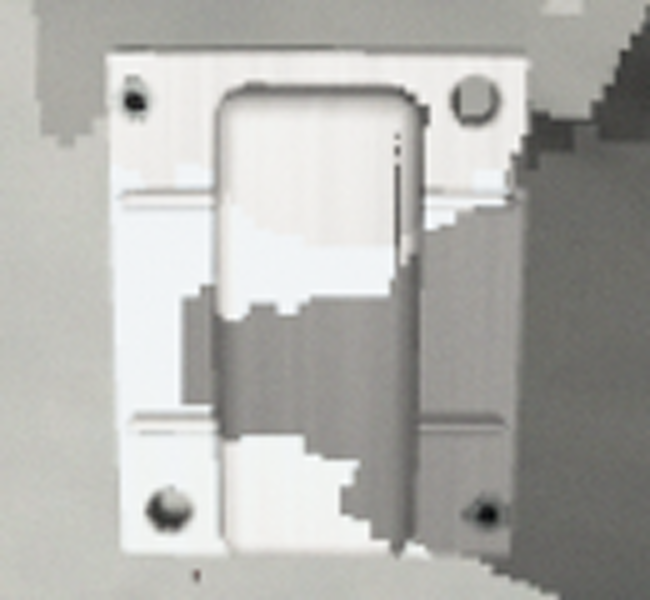

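```bash
python3 - <<'E'
from fit import *
T=np.load('T5.npy');f=lambda x,y,z:at('wrist',(256+x/5,117+y/5),z,T)
L=[((-.046,.033),(475,101),.012),((.046,-.033),(169,509),.012),
((-.056,-.044),(107,55),.012),((-.056,.044),(527,55),.012),((.056,.044),(510,552),.012),((.056,-.044),(120,552),.012)]
th,t,r=rigid([l[0] for l in L],[f(*l[1],l[2]) for l in L]);print(th,t);print(r.round(1))
print((np.linalg.inv(T)@np.r_[t,0,1]*1000).round(1))
E
```

```text
-0.7227366107963773 [ 0.43018616 -0.21472356]
[[-0.1  0.2]
 [-0.3 -0. ]
 [ 0.3  0. ]
 [-0.1  0. ]
 [-0.2  0.4]
 [ 0.3 -0.6]]
[  -2.2   -3.8  193.  1000. ]
```

send_rows(
  targets="-2.2 -3.8 50 0.4 40;-2.2 -3.8 100 0.4 40;-2.2 -3.8 145 0.4 40;-2.2 -3.8 168 0.4 40;-2.2 -3.8 176 0.4 40;-2.2 -3.8 180 0.4 40;-2.2 -3.8 180 0.4 40;-2.2 -3.8 180 0.4 40",
)

```text
time: 10.48
ee_pos: [0.4307, -0.2162, 0.0142]
tcp_rot: [-180.0, 0.1, 179.1]
wrist_force: [-0.8, 0.7, -0.5]
opening: 0.0722
grasp_force: 0.0
```

send_rows(
  targets="0 0 0 0 100;0 0 0 0 150;0 0 0 0 255;0 0 0 0 255;0 0 0 0 255;0 0 0 0 255",
  newtons=110,
)

```text
time: 11.22
ee_pos: [0.4304, -0.216, 0.0142]
tcp_rot: [-180.0, 0.0, 179.1]
wrist_force: [-2.5, 0.8, 7.5]
opening: 0.0397
grasp_force: 112.3
```

send_rows(
  targets="0 0 -8 0 255;0 0 -25 0 255;0 0 -70 0 255;0 0 -120 0 255;-8 50 -150 -2 255;-16 105 -150 -4 255;-24 160 -150 -6 255;-32 215 -150 -7.3 255;-38 255 -150 -7.3 255;-40 272.5 -150 -7.3 255;-40 272.5 -150 -7.3 255;-40 272.5 -150 -7.3 255;-40 272.5 -150 -7.3 255",
)

```text
time: 12.85
ee_pos: [0.4742, 0.0549, 0.1634]
tcp_rot: [-180.0, 0.0, -173.6]
wrist_force: [1.5, 0.2, -3.9]
opening: 0.0397
grasp_force: 112.3
```

```bash
python3 - <<'E'
from h import *
T=toolT();np.save('T6.npy',T);i=camera('wrist');cv2.imwrite('pics/w6raw.png',i)
o=bot.get_obs();print(o['time'],o['ee_pos'],o['tcp_rot'],o['opening'],o['wrist_force'],o['torque'])
cv2.imwrite('pics/w6.png',cv2.resize(i[80:300,215:430],None,fx=2.7,fy=2.7,interpolation=cv2.INTER_CUBIC))
E
```

```text
12.9 [0.4742378  0.05502417 0.16341928] [-1.79993462e+02  5.46820793e-03 -1.73645291e+02] 0.03974212689414832 [-0.58091328 -0.12736112 -4.13888773] [-0.01279105  0.03913882  0.02592386]
```

View pics/w6.png

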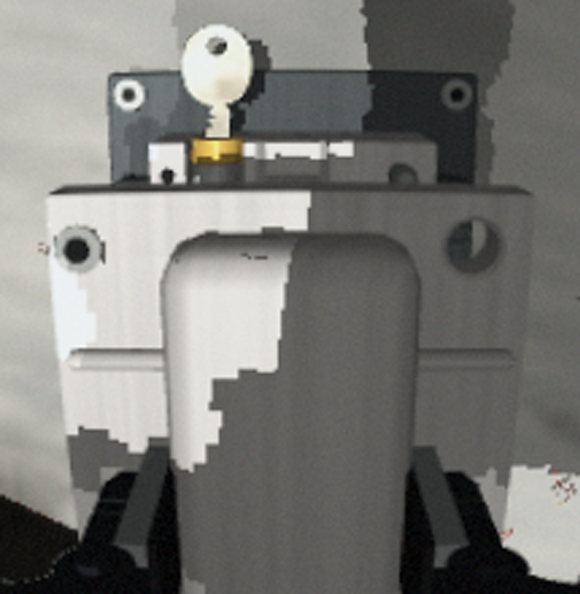

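```bash
python3 - <<'E'
from fit import *
T=np.load('T6.npy');z=T[2,3]-.0022
f=lambda x,y:at('wrist',(215+x/2.7,80+y/2.7),z,T)
L=[((-.046,.033),(474,246)),((-.056,-.044),(47,194)),((-.056,.044),(533,194))]
W=[f(*l[1]) for l in L];th,t,r=rigid([l[0] for l in L],W);print(th,t,r.round(1))
print([(np.linalg.inv(T)@np.r_[w,1]*1000).round(1) for w in W])
d=np.linalg.inv(T)@np.r_[.4748,.0560,.0662,1];print((d*1000).round(1))
E
```

```text
6.374119277031723 [0.47367129 0.05469404] [[-0.1  0.2]
 [-0.   0.1]
 [ 0.1 -0.2]]
[array([  46.7,   33. ,    2.2, 1000. ]), array([  56.5,  -44.1,    2.2, 1000. ]), array([  56.5,   43.6,    2.2, 1000. ])]
[-7.00e-01  1.00e+00  9.72e+01  1.00e+03]
```

send_rows(
  targets="-1 0.9 30 0 255;-1 0.9 60 0 255;-1 0.9 76 0 255;-1 0.9 80 0 255;-1 0.9 83 0 255;-1 0.9 84 0 255;-1 0.9 84 0 255;-1 0.9 84 0 255",
)

```text
time: 13.9
ee_pos: [0.4753, 0.057, 0.0796]
tcp_rot: [180.0, 0.0, -173.6]
wrist_force: [-0.7, 0.3, -2.7]
opening: 0.0398
grasp_force: 112.3
```

send_rows(
  targets="0.2 -1.2 0 0 255;0.2 -1.2 0 0 255;0.2 -1.2 0 0 255",
)

```text
time: 14.28
ee_pos: [0.4751, 0.0557, 0.0793]
tcp_rot: [-180.0, 0.0, -173.6]
wrist_force: [0.6, 0.3, -2.1]
opening: 0.0395
grasp_force: 112.3
```

Well aligned. Descend slowly onto the dowels.

send_rows(
  targets="0 0 1 0 255;0 0 2 0 255;0 0 3 0 255;0 0 4 0 255;0 0 5 0 255;0 0 5 0 255",
)

```text
time: 15.02
ee_pos: [0.475, 0.0557, 0.0742]
tcp_rot: [180.0, -0.0, -173.6]
wrist_force: [0.9, -0.2, -4.1]
opening: 0.0395
grasp_force: 112.3
```

send_rows(
  targets="0 0 1.5 0 255;0 0 3 0 255;0 0 4 0 255;0 0 5 0 255;0 0 6 0 255;0 0 7 0 255;0 0 7 0 255",
  newtons=120,
)

```text
time: 15.9
ee_pos: [0.4753, 0.0557, 0.0683]
tcp_rot: [-180.0, 0.1, -173.6]
wrist_force: [-4.7, -0.4, 8.9]
opening: 0.0395
grasp_force: 124.9
```

send_rows(
  targets="0 0 1 0 255;0 0 2 0 255;0 0 3 0 255;0 0 3.5 0 255;0 0 4 0 255;0 0 4 0 255;0 0 4 0 255",
)

```text
time: 16.77
ee_pos: [0.4753, 0.0557, 0.0662]
tcp_rot: [180.0, 0.1, -173.6]
wrist_force: [-12.7, -1.8, 25.5]
opening: 0.0394
grasp_force: 127.2
```

send_rows(
  targets="0.4 0 0.4 0 255;0.5 0 0.8 0 255;0.5 0 0.8 0 255;0.5 0 0.8 0 255;0.5 0 0.8 0 255",
)

```text
time: 17.4
ee_pos: [0.4752, 0.0558, 0.0662]
tcp_rot: [180.0, 0.2, -173.6]
wrist_force: [-12.5, -2.0, 29.8]
opening: 0.0397
grasp_force: 127.7
```

send_rows(
  targets="0.6 0 0.3 0 255;1.2 0 0.6 0 255;1.2 0 0.6 0 255;1.2 0 0.6 0 255",
)

```text
time: 17.9
ee_pos: [0.4753, 0.0558, 0.0662]
tcp_rot: [180.0, 0.4, -173.6]
wrist_force: [-7.6, -1.1, 31.6]
opening: 0.039
grasp_force: 127.7
```

```bash
python3 - <<'E'
from h import *
o=bot.get_obs();print(o)
E
```

```text
{'time': 17.9, 'q': array([ 6.69297405e+00, -5.13028028e+00, -1.82853325e+01,  7.64845133e+01,
        1.56725175e-03,  2.51613148e-01]), 'qd': array([-0.0184725 ,  0.04767639, -0.03605337,  0.10934562,  0.14008069,
        0.04711602]), 'joint_efforts': array([ 3.82786116e-02, -2.71252012e+01,  3.49300182e+01, -3.52050394e+00,
        1.00889939e-02,  4.69527367e-03]), 'ee_pos': array([0.47527423, 0.05578066, 0.06620605]), 'tcp_rot': array([ 179.99684991,    0.36042408, -173.55864408]), 'wrist_force': array([-7.64261189, -1.0561927 , 31.64328724]), 'torque': array([-0.2207204 ,  1.77681041,  0.01670824]), 'grasp_force': 127.70040661096573, 'opening': 0.03904026469874366}
```

send_rows(
  targets="0 0 -2 0 255;0 0 -4 0 255;0 0 -4 0 255;0 0 -4 0 255",
)

```text
time: 18.4
ee_pos: [0.4751, 0.0557, 0.0678]
tcp_rot: [180.0, 0.3, -173.6]
wrist_force: [0.3, 0.3, 9.7]
opening: 0.0398
grasp_force: 125.6
```

```bash
python3 - <<'E'
from h import *
o=bot.get_obs();print([o[k] for k in('ee_pos','tcp_rot','wrist_force','torque')])
E
```

```text
[array([0.47505223, 0.05574512, 0.06777515]), array([ 179.99972629,    0.25622434, -173.55844264]), array([0.34663189, 0.30947649, 9.66032035]), array([ 0.00375732, -0.15635732,  0.01770067])]
```

send_rows(
  targets="0 0 1 0 255;0.2 0 2 0 255;0.4 0 3 0 255;0.5 0 4 0 255;0.5 0 4.5 0 255;0.5 0 4.5 0 255;0.5 0 4.5 0 255;0.5 0 4.5 0 255",
)

```text
time: 19.4
ee_pos: [0.4752, 0.0558, 0.0662]
tcp_rot: [180.0, 0.4, -173.6]
wrist_force: [-7.9, 0.1, 34.0]
opening: 0.0395
grasp_force: 128.3
```

```bash
python3 - <<'E'
from h import *
o=bot.get_obs();print([o[k] for k in('ee_pos','tcp_rot','wrist_force','torque')])
E
```

```text
[array([0.47522089, 0.05576636, 0.06620116]), array([ 179.99807019,    0.42645316, -173.55768651]), array([-7.91200452,  0.12836042, 34.02336652]), array([-0.24442731,  1.74640942,  0.01387586])]
```

send_rows(
  targets="-0.8 0 0 0 255;-1.5 0 0 0 255;-1.5 0 0 0 255;-1.5 0 0 0 255",
)

```text
time: 19.9
ee_pos: [0.4752, 0.0558, 0.0662]
tcp_rot: [-180.0, 0.3, -173.6]
wrist_force: [-16.6, -1.3, 39.3]
opening: 0.0391
grasp_force: 128.8
```

```bash
python3 - <<'E'
from h import *
o=bot.get_obs();print([o[k] for k in('ee_pos','tcp_rot','wrist_force','torque')])
E
```

```text
[array([0.47521645, 0.0557517 , 0.06616724]), array([-179.99959934,    0.25519786, -173.55795496]), array([-16.58451215,  -1.316456  ,  39.30374882]), array([-0.37775495,  3.32901839,  0.01129632])]
```

send_rows(
  targets="0.7 0 -0.8 0 255;0.7 0 -0.8 0 255;0.7 0 -0.8 0 255;0.7 0 -0.8 0 255",
)

```text
time: 20.4
ee_pos: [0.4752, 0.0557, 0.0662]
tcp_rot: [-180.0, 0.3, -173.6]
wrist_force: [-8.9, -2.2, 30.6]
opening: 0.0396
grasp_force: 127.7
```

```bash
python3 -c "
from workcell import ticket
print(ticket.job_done())"
```

```text
the job is handed in; nothing more can be done
None
```

I handed the job in at about 20 s with the bolt standing in the slot, nose out, and the gripper still pressing the cover shut at about 31 N. I judged the halves closed from the hard stop at the expected height and the balanced force, not from a final picture.

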